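# Turn the drying chopping board over in its stand

### The job

The chopping board is drying on one sloping wing of the V-shaped stand with its white face up. Turn it over about the valley onto the other wing so that its blue face looks up, its lower edge sits in the valley and it lies flat on that wing; guide it all the way down and let it down gently, since it chips if it is left to fall. Leave the mug, bowl, brush, bottle, jar and spoon where they are.

Things in the scene. Friction and masses are not known exactly. Their poses are not given: they have to be found in the camera images.
- stand: Steel drying stand fixed to the counter, base 220 x 170 mm. Origin: centre of its underside. z up, x along the valley, y across it. Two slatted wings rise outward from the valley at 35 degrees above horizontal, 90 mm long up the slope (tops 83 mm high, 74 mm from the middle). Grey cheeks 56 mm high close the valley's ends at x = +-97 mm. The board starts on the +y wing; the -y wing is empty.
- valley (a point): The middle of the valley line of the stand, where the upper surfaces of the two wings meet, 30 mm above the counter. Axes as the stand's: y points towards the wing where the board starts. The board's lower edge sits in the valley and pivots there.
- board: Loose rigid chopping board, 160 x 150 x 12 mm, 0.3 to 0.6 kg, one broad face white, the other blue. Origin: its centre. x (160 mm) along the valley; y (150 mm) up the slope, from the edge in the valley to the free edge; z out of the white face. It lies flat on the wing; its upper 60 mm overhang it. Pushed at the free edge it pivots in the valley; past upright it falls unless supported.
- board_edge (a point): Middle of the board's free upper edge (75 mm along the board's y from its centre, mid thickness). About 120 mm above the counter when it lies on a wing, 185 mm when the board is upright.
- mug: Blue mug, 80 mm across, 90 mm high, beyond one end of the stand. Origin: centre of its underside. Leave it.
- bowl: White bowl, 110 mm across, 45 mm high, on the counter beyond the loaded wing. Origin: centre of its underside. Leave it.
- brush: Wooden brush 190 mm long, lying on the counter beyond the empty wing. Leave it.
- soap: Green bottle, 64 mm across, 190 mm high, at the left of the stand. Origin: centre of its underside. Leave it.
- jar: Amber jar, 80 mm across, 110 mm high, at the right of the stand. Origin: centre of its underside. Leave it.
- spoon: Wooden spoon 200 mm long, lying on the counter at the right. Leave it.
There are look-alikes about, which are no part of the job. Of the things that look like the board, the smallest one is meant.

How it is judged:
By the outcome, as a careful person would: the job done as asked, in the order asked, and still so for the second after the job is handed in, with the robot touching nothing.
It also fails if it takes over 45 s, if anything falls off the work surface, if the arm or the gripper's body presses on something with over 40 N, if the wrist force passes 120 N, or if a joint passes its speed limit or range.

### The arm

A 7-joint arm with a two-finger parallel gripper is mounted at the origin on the work surface. World frame = base frame: x ahead of the robot, y to its left, z up, the work surface at z = 0. Lengths are in m, angles in rad, forces in N, time in s.
With the tool pointing down it reaches from about 0.4 to 0.875 m from the base axis. Payload 6.5 kg.
Tool frame: the origin (TCP) lies midway between the tips of the shut fingers; the grasp point (between the pads) lies hold_point_z behind it (hold_point_z is the distance from the TCP to the grasp point, in m); y points along the fingers, x is the direction in which the jaws open and shut, and the axes are right-handed (so a half turn about y gives the same grasp; the last joint's range is limited). The gripper opens to 85 mm and grips with 20 to 120 N. Pads are 22 mm wide; open, the fingers measure 114 mm over their backs; the gripper's body (76 mm by 85 mm) begins 54 mm behind the grasp point. The pads swing forward as they close: fully open they stand 13 mm farther back than shut.
Start: joints at [-1.271, 0.536, -0.004, 1.538, 0.003, 1.067, -0.071], TCP at [0.232, 0.607, 0.231] pointing down, gripper open.
Joint ranges: [-2.7, 2.7], [-0.37, 2.16], [-1.27, 1.26], [0.24, 2.4], [-1.31, 4.45], [0.19, 1.91], [-2.76, 2.76]. Speed limits (rad/s): [2.39, 2.39, 3.14, 3.14, 3.14, 3.14, 3.14].

### API

Orientations are given as a unit quaternion [x, y, z, w].
In Python, from rig import get_state, grab_frame, calibration, sign_off, hold_point_z gives the robot as it stands. The module is installed in compiled form; this text tells all that it offers.
- The arm moves only by the shell command python3 -m jog 'ROWS' [FORCE]. ROWS is JSON, a list of rows, each an object of numbers: "tx", "ty", "tz": the shift along the tool's x, y, z in m; "wx", "wy", "wz": the turn, a rotation vector about the tool's x, y, z in rad; "hand": the opening, from 0 (shut) to 1 (fully open). A call has 1 to 20 rows; each row is the pose to reach, as a shift and turn from the pose measured when the call began, along the tool's axes at that moment; what a row does not reach only later rows make up. A row lasts 1/8 s, in which the tool goes at most 62.5 mm and 10.7 degrees, less where a joint would pass 70% of its speed; a pose out of reach is approached as far as the arm can. A call with a gripper value outside its range is refused whole. The fingers move at their own pace and stop on an object; FORCE is the grip in N (left out, the last holds). Time passes only in rows, so rows that repeat a pose let the fingers close. It gives the time, the measured TCP pose, the force and the opening at its end, in the units of the state.
- get_state(): the state, without advancing time (a new reading comes with each control period).
- grab_frame(name): name is "side" or "top"; returns the picture (400x640x3 uint8, red, green, blue); there is no depth.
- calibration(name): a dict with "intrinsics" (3x3 intrinsics, pixels), "dist" ([k1, k2, p1, p2, k3] as OpenCV has them; the pictures are not rectified), "xyz" and "rotation" of the camera in the world. Camera axes: x right, y up, looking along -z (the intrinsics and any distortion apply to the point x, -y, -z); pixel columns grow to the right and rows downward; lengths in m; the calibration is good to about 2 mm. A picture is of the moment at which its call begins. calibration takes no time and is no camera call.
- sign_off(): hands the job in, once; it reports no verdict.
The state is a dict: "time": time; "qpos": joint angles; "joint_velocities": joint speeds; "effort": joint torques, N m; "tcp_pos": TCP position; "ee_rot": TCP orientation; "force": force on the tool from outside, world axes, zero at the start; "wrist_torque": the same for the moment, N m; "gripper_width": finger opening in m.
Only numpy, scipy, OpenCV 4.12 (cv2) and the standard library are available. Lean on these libraries where they do the work, as an engineer would, in place of code of your own. Each camera call takes 0.05 s, during which the arm holds its last target. There are 200 camera calls.

## Working session

There is one attempt and no reset: what is moved stays moved. The work goes in short steps, Python scripts to look and compute and a shell command to move; the robot and the scene stay as the last step left them, time stands still between calls to the robot, and variables do not carry over. Pictures are saved under pics/ and viewed, about 8 in all and at most 12, crops included, and the job is handed in when it is done.

```bash
mkdir -p pics; cat > h.py <<'E'
import numpy as np, cv2
from rig import *
from scipy.spatial.transform import Rotation as R
def cam(n):
    c=calibration(n); r=np.array(c["rotation"],float)
    if r.shape!=(3,3): r=R.from_quat(r).as_matrix()
    return np.array(c["intrinsics"],float),np.array(c["dist"],float),np.array(c["xyz"],float),r
def ray(n,uv):
    K,d,o,r=cam(n); p=cv2.undistortPoints(np.array([[uv]],float),K,d)[0,0]
    v=r@np.array([p[0],-p[1],-1.]); return o,v/np.linalg.norm(v)
def onz(n,uv,z):
    o,v=ray(n,uv); return o+v*(z-o[2])/v[2]
def tri(a,b):
    (o1,v1),(o2,v2)=ray("side",a),ray("top",b)
    A=np.stack([v1,-v2],1); s=np.linalg.lstsq(A,o2-o1,rcond=None)[0]
    p,q=o1+s[0]*v1,o2+s[1]*v2; return (p+q)/2,np.linalg.norm(p-q)
def proj(n,P):
    K,d,o,r=cam(n); q=(np.atleast_2d(P)-o)@r; q=q*[1,-1,-1]
    return cv2.projectPoints(q,np.zeros(3),np.zeros(3),K,d)[0][:,0]
def snap(n,f):
    im=grab_frame(n); cv2.imwrite(f"pics/{f}.png",im[:,:,::-1]); return im
E
python3 - <<'E'
from h import *
snap("side","s0");snap("top","t0")
for n in("side","top"): print(calibration(n))
print(hold_point_z if not callable(hold_point_z) else hold_point_z()); print(get_state())
E
```

```text
{'intrinsics': array([[395.27895166,   0.        , 323.78466632],
       [  0.        , 395.27895166, 206.65345185],
       [  0.        ,   0.        ,   1.        ]]), 'dist': array([-0.06217736,  0.        ,  0.        ,  0.        ,  0.        ]), 'xyz': array([ 0.13114477, -0.89712359,  0.80592439]), 'rotation': array([ 0.442192  , -0.08356068, -0.16431109,  0.87777316])}
{'intrinsics': array([[428.08939752,   0.        , 325.20726563],
       [  0.        , 428.08939752, 200.55478834],
       [  0.        ,   0.        ,   1.        ]]), 'dist': array([-0.04765233,  0.        ,  0.        ,  0.        ,  0.        ]), 'xyz': array([ 0.32786282, -0.02932949,  1.62703445]), 'rotation': array([ 0.02647643, -0.03042675, -0.70295472,  0.71009004])}
0.0187
{'time': 0.1, 'qpos': array([-1.27120335,  0.53711684, -0.00443799,  1.53877122,  0.00261042,
        1.06732861, -0.07118143]), 'joint_velocities': array([ 0.00061063, -0.0001141 , -0.00079757, -0.00265698, -0.00034856,
        0.00189341, -0.00015715]), 'effort': array([ 2.20976392e-03, -5.84561813e+01,  1.05173428e+00, -2.59778380e+01,
        1.26395546e-02,  4.58155482e-03, -2.93808216e-05]), 'tcp_pos': array([0.23230788, 0.60644716, 0.2304848 ]), 'ee_rot': array([ 0.58294133,  0.40030462, -0.40119283, -0.58221983]), 'force': array([0.04217878, 0.06993341, 0.10957101]), 'wrist_torque': array([ 0.01802181,  0.02864318, -0.00177768]), 'gripper_width': 0.08520628134279716}
```

View pics/s0.png

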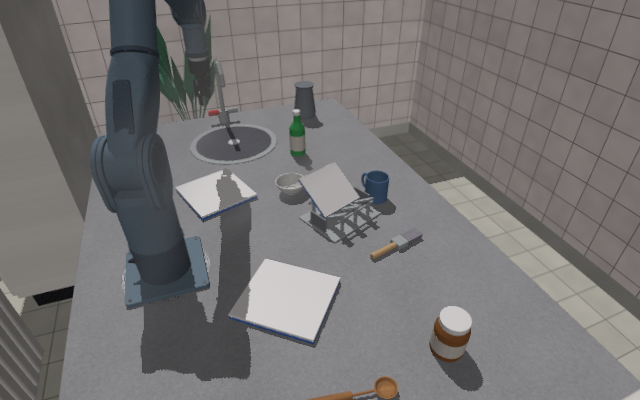

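View pics/t0.png

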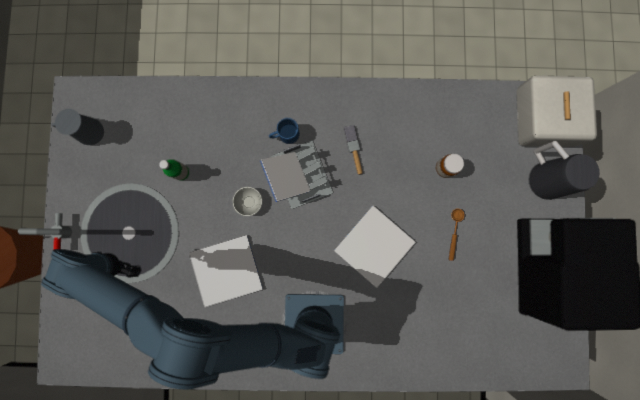

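The side view shows the stand's board with its white face at (330,188), and larger look-alike boards at (216,192) and (287,298). In the top view the board is at (288,175), with its free edge on the left at about (263,160)-(272,200) and the empty wing on the right. I'll zoom in on both.

```bash
python3 - <<'E'
import cv2,numpy as np
a=cv2.imread("pics/s0.png")[140:260,270:430]; b=cv2.imread("pics/t0.png")[110:220,230:370]
a=cv2.resize(a,None,fx=4,fy=4,interpolation=2)[:480,:640]; cv2.imwrite("pics/sz.png",a)
cv2.imwrite("pics/tz.png",cv2.resize(b,None,fx=5,fy=5,interpolation=2))
E
```

```text
(no output)
```

View pics/sz.png

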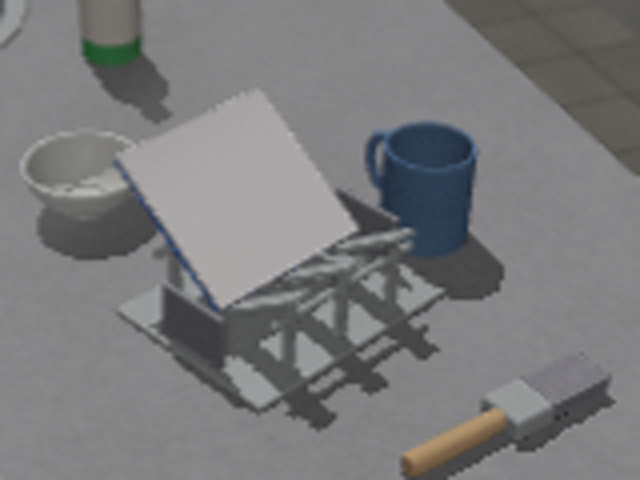

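View pics/tz.png

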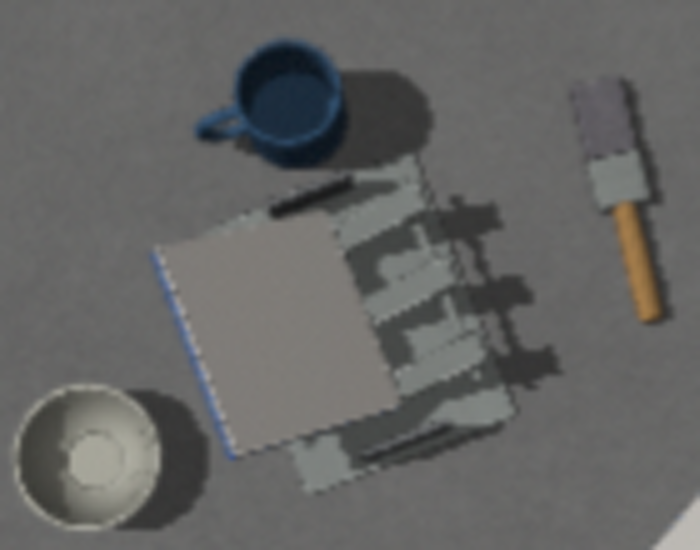

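```bash
python3 - <<'E'
from h import *
S=dict(fn=(299.2,180),ff=(335,162.5),vf=(359.2,197.5),vn=(325,216.75))
T=dict(fn=(277.2,200.8),ff=(261.8,160),vf=(297,152.4),vn=(309.4,191.4))
P={k:tri(S[k],T[k]) for k in S}
for k in P: print(k,P[k][0].round(4),round(P[k][1],4))
p={k:P[k][0] for k in P}
xd=(p["vf"]+p["ff"]-p["vn"]-p["fn"]); xd[2]=0; print("len",np.linalg.norm(xd)/2); xd/=np.linalg.norm(xd)
print("xdir",xd, "yaw",np.degrees(np.arctan2(xd[1],xd[0])))
c=sum(p.values())/4
# stand y points to free edge: z x xd  
yd=np.cross([0,0,1],xd); print("y",yd,"dot",(p["ff"]-p["vf"])@yd,(p["fn"]-p["vn"])@yd, "rise",(p["ff"]-p["vf"])[2])
s,co=np.sin(np.radians(35)),np.cos(np.radians(35))
# face centre -> valley: board bottom edge at valley? white face centre offset: along slope 75, normal 12 (n=(-s,co))
n=-s*yd+co*np.array([0,0,1]); u=co*yd+s*np.array([0,0,1])
print("c",c,"valley est",c-12e-3*n-75e-3*u)
for nme,uv,z in(("mug",(288,130),.05),("bowl",(247.5,201),.02),):print(nme,onz("top",uv,z))
print(R.from_quat(get_state()["ee_rot"]).as_matrix().round(3))
# plate corners of the base (top view crop)
for a in((415,158),(513,410),(308,492)): print("base",onz("top",(230+a[0]/5,110+a[1]/5),0.004))
E
```

```text
fn [0.4473 0.1326 0.1174] 0.0004
ff [0.5938 0.1894 0.1207] 0.0039
vf [0.6359 0.07   0.0417] 0.0001
vn [0.4916 0.0213 0.0356] 0.0034
len 0.15466890305408515
xdir [0.94000161 0.34117002 0.        ] yaw 19.94817388169943
y [-0.34117002  0.94000161  0.        ] dot 0.1265280043033196 0.11976570814387112 rise 0.0789868190904604
c [0.54214446 0.10331641 0.07883366] valley est [0.56075647 0.05203605 0.0259856 ]
mug [0.7191107  0.10462103 0.05      ]
bowl [0.45283602 0.25507869 0.02      ]
[[ 0.358 -0.    -0.934]
 [ 0.934 -0.002  0.358]
 [-0.002 -1.    -0.   ]]
base [0.6860206  0.01147633 0.004     ]
base [ 0.49183016 -0.06560344  0.004     ]
base [0.42763046 0.08956656 0.004     ]
```

```bash
cat >> h.py <<'E'
yaw=np.radians(20.5); xd=np.array([np.cos(yaw),np.sin(yaw),0]); yd=np.array([-xd[1],xd[0],0]); Z=np.array([0,0,1.])
V=np.array([.558,.051,.030])
def target(el,r,off=0.006):
    "tool on the board line: elevation el deg (35..145), TCP at radius r, offset off along upper normal(+white side at 35)"
    e=np.radians(el); u=np.cos(e)*yd+np.sin(e)*Z; n=-np.sin(e)*yd+np.cos(e)*Z
    y=-u; z=xd; return V+r*u+off*n, R.from_matrix(np.stack([np.cross(y,z),y,z],1))
def delta(p,rot):
    s=get_state(); r0=R.from_quat(s["ee_rot"]); return (r0.inv().apply(p-s["tcp_pos"])).round(4),(r0.inv()*rot).as_rotvec().round(4)
def stand():
    s=get_state(); r=R.from_quat(s["ee_rot"]).as_matrix(); d=np.array(s["tcp_pos"])-V; u=-r[:,1]
    print("t",round(s["time"],2),"stand",np.round([d@xd,d@yd,d[2]],4),"el",round(np.degrees(np.arctan2(u@Z,u@yd)),2),"tilt",(u@xd).round(3),"zx",(r[:,2]@xd).round(4),"F",np.round([s["force"]@xd,s["force"]@yd,s["force"][2]],2),"w",round(s["gripper_width"],4),"q",np.round(s["qpos"],2))
E
python3 - <<'E'
from h import *
stand()
for el,r in((90,.33),(60,.27),(35,.22),(35,.115)):
    p,ro=target(el,r); print(el,r,p.round(3),delta(p,ro))
print("bottle",onz("top",(168,165),.19),onz("top",(182,172),.0))
E
```

```text
t 0.1 stand [-0.1105  0.6343  0.2005] el 89.93 tilt 0.001 zx -0.7495 F [0.06 0.05 0.11] w 0.0852 q [-1.27  0.54 -0.    1.54  0.    1.07 -0.07]
90 0.33 [0.56  0.045 0.36 ] (array([-0.407 , -0.1288, -0.5068]), array([ 2.0000e-03,  2.4181e+00, -6.0000e-04]))
60 0.27 [0.513 0.173 0.267] (array([-0.305 , -0.0358, -0.4169]), array([-0.6276,  2.3499, -0.2388]))
35 0.22 [0.496 0.217 0.161] (array([-0.2696,  0.0699, -0.3858]), array([-1.1367,  2.1881, -0.4313]))
35 0.115 [0.526 0.136 0.101] (array([-0.334 ,  0.1302, -0.4427]), array([-1.1367,  2.1881, -0.4313]))
bottle [0.55979271 0.49990452 0.19      ] [0.56368211 0.51429774 0.        ]
```

```bash
python3 -m jog '[{"ty":-0.06},{"ty":-0.12,"wy":0.15},{"tx":-0.03,"ty":-0.13,"tz":-0.04,"wy":0.3},{"tx":-0.06,"ty":-0.13,"tz":-0.08,"wy":0.45},{"tx":-0.1,"ty":-0.13,"tz":-0.12,"wy":0.6},{"tx":-0.13,"ty":-0.13,"tz":-0.16,"wy":0.75},{"tx":-0.16,"ty":-0.13,"tz":-0.2,"wy":0.9},{"tx":-0.19,"ty":-0.13,"tz":-0.24,"wy":1.05},{"tx":-0.22,"ty":-0.13,"tz":-0.28,"wy":1.2},{"tx":-0.25,"ty":-0.13,"tz":-0.32,"wy":1.35},{"tx":-0.28,"ty":-0.13,"tz":-0.36,"wy":1.5},{"tx":-0.3,"ty":-0.13,"tz":-0.39,"wy":1.65},{"tx":-0.32,"ty":-0.13,"tz":-0.42,"wy":1.8},{"tx":-0.33,"ty":-0.13,"tz":-0.43,"wy":1.95},{"tx":-0.33,"ty":-0.13,"tz":-0.43,"wy":2.1},{"tx":-0.33,"ty":-0.13,"tz":-0.43,"wy":2.25},{"tx":-0.33,"ty":-0.13,"tz":-0.43,"wy":2.418},{"tx":-0.33,"ty":-0.13,"tz":-0.43,"wy":2.418},{"tx":-0.33,"ty":-0.13,"tz":-0.43,"wy":2.418}]'
python3 - <<'E'
from h import *
stand()
for el,r in((60,.27),(35,.20),(35,.115)):
    p,ro=target(el,r); print(el,r,delta(p,ro))
E
```

```text
t 0.1 stand [-0.1105  0.6343  0.2005] el 89.93 tilt 0.001 zx -0.7495 F [0.06 0.05 0.11] w 0.0852 q [-1.27  0.54 -0.    1.54  0.    1.07 -0.07]
60 0.27 (array([-0.305 , -0.0358, -0.4169]), array([-0.6276,  2.3499, -0.2388]))
35 0.2 (array([-0.2819,  0.0814, -0.3966]), array([-1.1367,  2.1881, -0.4313]))
35 0.115 (array([-0.334 ,  0.1302, -0.4427]), array([-1.1367,  2.1881, -0.4313]))invalid input at $[0]: expected keys tx, ty, tz, wx, wy, wz, hand
```

```bash
python3 -m jog '[{"tx":0,"ty":-0.06,"tz":0,"wx":0,"wy":0,"wz":0,"hand":0.6},{"tx":0,"ty":-0.12,"tz":0,"wx":0,"wy":0.15,"wz":0,"hand":0.6},{"tx":-0.03,"ty":-0.13,"tz":-0.04,"wx":0,"wy":0.3,"wz":0,"hand":0.6},{"tx":-0.06,"ty":-0.13,"tz":-0.08,"wx":0,"wy":0.45,"wz":0,"hand":0.6},{"tx":-0.1,"ty":-0.13,"tz":-0.12,"wx":0,"wy":0.6,"wz":0,"hand":0.6},{"tx":-0.13,"ty":-0.13,"tz":-0.16,"wx":0,"wy":0.75,"wz":0,"hand":0.6},{"tx":-0.16,"ty":-0.13,"tz":-0.2,"wx":0,"wy":0.9,"wz":0,"hand":0.6},{"tx":-0.19,"ty":-0.13,"tz":-0.24,"wx":0,"wy":1.05,"wz":0,"hand":0.6},{"tx":-0.22,"ty":-0.13,"tz":-0.28,"wx":0,"wy":1.2,"wz":0,"hand":0.6},{"tx":-0.25,"ty":-0.13,"tz":-0.32,"wx":0,"wy":1.35,"wz":0,"hand":0.6},{"tx":-0.28,"ty":-0.13,"tz":-0.36,"wx":0,"wy":1.5,"wz":0,"hand":0.6},{"tx":-0.3,"ty":-0.13,"tz":-0.39,"wx":0,"wy":1.65,"wz":0,"hand":0.6},{"tx":-0.32,"ty":-0.13,"tz":-0.42,"wx":0,"wy":1.8,"wz":0,"hand":0.6},{"tx":-0.33,"ty":-0.13,"tz":-0.43,"wx":0,"wy":1.95,"wz":0,"hand":0.6},{"tx":-0.33,"ty":-0.13,"tz":-0.43,"wx":0,"wy":2.1,"wz":0,"hand":0.6},{"tx":-0.33,"ty":-0.13,"tz":-0.43,"wx":0,"wy":2.25,"wz":0,"hand":0.6},{"tx":-0.33,"ty":-0.13,"tz":-0.43,"wx":0,"wy":2.418,"wz":0,"hand":0.6},{"tx":-0.33,"ty":-0.13,"tz":-0.43,"wx":0,"wy":2.418,"wz":0,"hand":0.6},{"tx":-0.33,"ty":-0.13,"tz":-0.43,"wx":0,"wy":2.418,"wz":0,"hand":0.6}]' 30
python3 - <<'E'
from h import *
stand()
for el,r in((60,.27),(35,.20),(35,.115)):
    p,ro=target(el,r); print(el,r,delta(p,ro))
E
```

```text
time: 2.48
tcp_pos: [0.5158, 0.1447, 0.3609]
ee_rot: [0.582, -0.402, 0.402, -0.581]
force: [-0.4, 0.3, 0.9]
gripper_width: 0.0514
t 2.48 stand [-0.0067  0.1026  0.3309] el 89.93 tilt 0.001 zx 1.0 F [-0.29  0.47  0.87] w 0.0514 q [-0.88  0.25  0.64  1.7  -0.15  1.24 -1.41]
60 0.27 (array([-0.0273,  0.094 ,  0.0069]), array([ 4.000e-04,  3.700e-03, -5.224e-01]))
35 0.2 (array([-0.058 ,  0.2112,  0.0072]), array([-5.000e-04,  3.700e-03, -9.587e-01]))
35 0.115 (array([0.0115, 0.26  , 0.007 ]), array([-5.000e-04,  3.700e-03, -9.587e-01]))
```

```bash
python3 -m jog '[{"tx":-0.02,"ty":0,"tz":0,"wx":0,"wy":0,"wz":-0.12,"hand":0.6},{"tx":-0.04,"ty":0.02,"tz":0.003,"wx":0,"wy":0,"wz":-0.26,"hand":0.6},{"tx":-0.05,"ty":0.05,"tz":0.005,"wx":0,"wy":0,"wz":-0.4,"hand":0.6},{"tx":-0.06,"ty":0.08,"tz":0.007,"wx":0,"wy":0,"wz":-0.54,"hand":0.6},{"tx":-0.06,"ty":0.11,"tz":0.007,"wx":0,"wy":0,"wz":-0.68,"hand":0.6},{"tx":-0.06,"ty":0.14,"tz":0.007,"wx":0,"wy":0.004,"wz":-0.82,"hand":0.6},{"tx":-0.06,"ty":0.17,"tz":0.007,"wx":0,"wy":0.004,"wz":-0.958,"hand":0.6},{"tx":-0.058,"ty":0.2,"tz":0.007,"wx":0,"wy":0.004,"wz":-0.958,"hand":0.6},{"tx":-0.058,"ty":0.211,"tz":0.007,"wx":0,"wy":0.004,"wz":-0.958,"hand":0.6},{"tx":-0.058,"ty":0.211,"tz":0.007,"wx":0,"wy":0.004,"wz":-0.958,"hand":0.6},{"tx":-0.058,"ty":0.211,"tz":0.007,"wx":0,"wy":0.004,"wz":-0.958,"hand":0.6}]' 30
python3 - <<'E'
from h import *
stand(); p,ro=target(35,.115); print(delta(p,ro))
a=snap("side","s1")[130:250,260:420]; b=snap("top","t1")[110:220,220:380]
f=lambda i:cv2.resize(i,(640,int(i.shape[0]*4)),interpolation=2)
cv2.imwrite("pics/p1.png",cv2.resize(np.vstack([f(a),f(b)])[:,:,::-1],None,fx=.65,fy=.65,interpolation=3))
E
```

```text
time: 3.85
tcp_pos: [0.5024, 0.2012, 0.1512]
ee_rot: [0.701, -0.09, 0.626, -0.33]
force: [0.6, -0.2, 0.4]
gripper_width: 0.0514
t 3.85 stand [0.0005 0.1602 0.1212] el 35.12 tilt -0.001 zx 1.0 F [ 0.51 -0.43  0.36] w 0.0514 q [-1.36  0.89  0.64  1.78  0.4   1.1  -2.29]
(array([-0.0012,  0.0857, -0.0006]), array([-0.0007, -0.0021, -0.0021]))
```

View pics/p1.png

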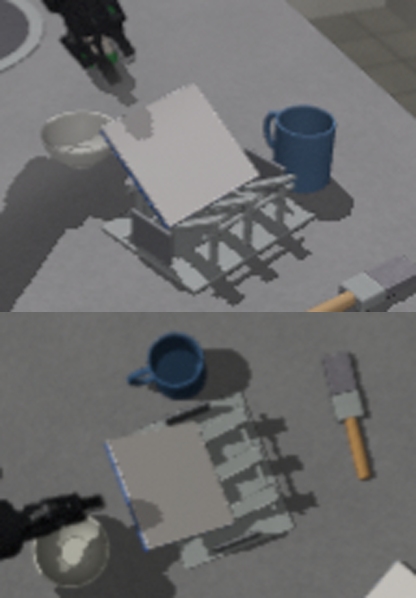

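Picture: the open jaws point down-slope at the middle of the board's free edge. In the top half the finger tip is at (100,503) and the edge middle at about (126,494). I'll advance now.

```bash
python3 -m jog '[{"tx":0,"ty":0.025,"tz":0,"wx":0,"wy":0,"wz":0,"hand":0.6},{"tx":0,"ty":0.045,"tz":0,"wx":0,"wy":0,"wz":0,"hand":0.6},{"tx":-0.001,"ty":0.065,"tz":0,"wx":0,"wy":0,"wz":0,"hand":0.6},{"tx":-0.001,"ty":0.08,"tz":0,"wx":0,"wy":0,"wz":0,"hand":0.6},{"tx":-0.001,"ty":0.085,"tz":0,"wx":0,"wy":0,"wz":0,"hand":0.6},{"tx":-0.001,"ty":0.085,"tz":0,"wx":0,"wy":0,"wz":0,"hand":0.4},{"tx":-0.001,"ty":0.085,"tz":0,"wx":0,"wy":0,"wz":0,"hand":0.32}]' 20
python3 - <<'E'
from h import *
stand()
a=snap("side","s2")[130:250,260:420]; b=snap("top","t2")[110:220,220:380]
f=lambda i:cv2.resize(i,(640,int(i.shape[0]*4)),interpolation=2)
cv2.imwrite("pics/p2.png",cv2.resize(np.vstack([f(a),f(b)])[:,:,::-1],None,fx=.65,fy=.65,interpolation=3))
E
```

```text
time: 4.82
tcp_pos: [0.5266, 0.1377, 0.1015]
ee_rot: [0.7, -0.09, 0.626, -0.331]
force: [-0.4, -0.4, 0.4]
gripper_width: 0.0273
t 4.83 stand [0.0009 0.0922 0.0715] el 35.17 tilt -0.002 zx 1.0 F [-0.48 -0.24  0.36] w 0.0273 q [-1.28  0.96  0.65  1.85  0.43  0.92 -2.32]
```

View pics/p2.png

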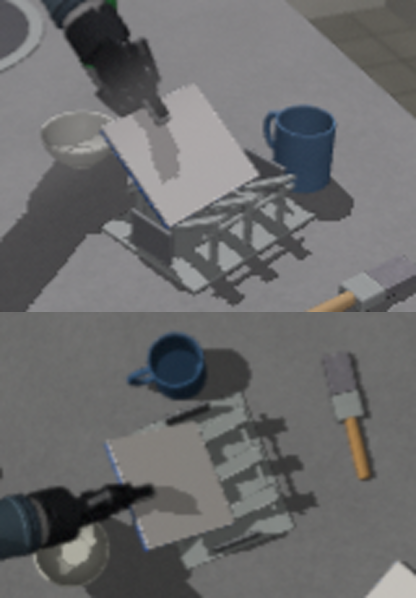

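Picture: the jaws straddle the free edge, with the upper finger on the white face at (160,120) in the top panel. The wrist force is nil. I'll close now.

```bash
python3 -m jog '[{"tx":0,"ty":0,"tz":0,"wx":0,"wy":0,"wz":0,"hand":0},{"tx":0,"ty":0,"tz":0,"wx":0,"wy":0,"wz":0,"hand":0},{"tx":0,"ty":0,"tz":0,"wx":0,"wy":0,"wz":0,"hand":0},{"tx":0,"ty":0,"tz":0,"wx":0,"wy":0,"wz":0,"hand":0},{"tx":0,"ty":0,"tz":0,"wx":0,"wy":0,"wz":0,"hand":0}]' 25
python3 -c "
from h import *
stand();s=get_state();print(R.from_quat(s['ee_rot']).inv().apply(s['force']))"
```

```text
time: 5.55
tcp_pos: [0.5266, 0.138, 0.1014]
ee_rot: [0.7, -0.09, 0.626, -0.331]
force: [-1.9, 3.5, 2.6]
gripper_width: 0.0117
t 5.55 stand [0.001  0.0925 0.0714] el 35.18 tilt -0.002 zx 1.0 F [-0.55  3.97  2.62] w 0.0117 q [-1.28  0.96  0.65  1.85  0.43  0.92 -2.32]
[-0.14255655 -4.75637854 -0.54122493]
```

```bash
python3 -m jog '[{"tx":0,"ty":0,"tz":0,"wx":0,"wy":0,"wz":0,"hand":0},{"tx":0,"ty":-0.003,"tz":0,"wx":0,"wy":0,"wz":0,"hand":0},{"tx":0.007,"ty":-0.003,"tz":0,"wx":0,"wy":0,"wz":0.06,"hand":0},{"tx":0.014,"ty":-0.002,"tz":0,"wx":0,"wy":0,"wz":0.12,"hand":0},{"tx":0.028,"ty":0,"tz":0,"wx":0,"wy":0,"wz":0.24,"hand":0},{"tx":0.041,"ty":0.0045,"tz":0,"wx":0,"wy":0,"wz":0.36,"hand":0},{"tx":0.054,"ty":0.01,"tz":0,"wx":0,"wy":0,"wz":0.48,"hand":0},{"tx":0.066,"ty":0.017,"tz":0,"wx":0,"wy":0,"wz":0.6,"hand":0},{"tx":0.077,"ty":0.026,"tz":0,"wx":0,"wy":0,"wz":0.72,"hand":0},{"tx":0.087,"ty":0.036,"tz":0,"wx":0,"wy":0,"wz":0.84,"hand":0},{"tx":0.096,"ty":0.047,"tz":0,"wx":0,"wy":0,"wz":0.96,"hand":0},{"tx":0.096,"ty":0.047,"tz":0,"wx":0,"wy":0,"wz":0.96,"hand":0},{"tx":0.096,"ty":0.047,"tz":0,"wx":0,"wy":0,"wz":0.96,"hand":0}]' 50
python3 - <<'E'
from h import *
stand()
for el in (100,110,120,130,140,145):
    # mid-plane line: B goes to (3.4,4.9)mm + lift 5 mm along upper normal n'
    e=np.radians(el); u=np.cos(e)*yd+np.sin(e)*Z
    l=.005; k=(el-90)/55
    B=V+(.0034*k+l*.574*k)*yd+(.0072+k*.0018)*Z
    p=B+.1168*u; print(el,delta(p,target(el,.1)[1]))
a=snap("side","s3")[130:250,260:420]; b=snap("top","t3")[110:220,220:380]
f=lambda i:cv2.resize(i,(640,int(i.shape[0]*4)),interpolation=2)
cv2.imwrite("pics/p3.png",cv2.resize(np.vstack([f(a),f(b)])[:,:,::-1],None,fx=.65,fy=.65,interpolation=3))
E
```

```text
time: 7.18
tcp_pos: [0.5585, 0.0498, 0.1521]
ee_rot: [-0.58, 0.404, -0.403, 0.582]
force: [-0.6, 0.3, -6.0]
gripper_width: 0.0115
t 7.17 stand [ 0.     -0.0012  0.1221] el 90.12 tilt -0.001 zx 1.0 F [-0.44  0.43 -5.96] w 0.0115 q [-0.33  0.49  0.22  1.86 -0.14  0.81 -1.26]
100 (array([ 0.0179, -0.0005, -0.    ]), array([-0.001 , -0.0002,  0.1724]))
110 (array([ 0.0364,  0.0044, -0.    ]), array([-1.000e-03, -1.000e-04,  3.469e-01]))
120 (array([ 0.0538,  0.0126, -0.    ]), array([-0.001 ,  0.    ,  0.5214]))
130 (array([ 0.0693,  0.024 , -0.    ]), array([-1.00e-03,  1.00e-04,  6.96e-01]))
140 (array([ 0.0826,  0.038 , -0.    ]), array([-1.000e-03,  2.000e-04,  8.705e-01]))
145 (array([ 0.0883,  0.0459, -0.    ]), array([-1.000e-03,  3.000e-04,  9.578e-01]))
```

View pics/p3.png

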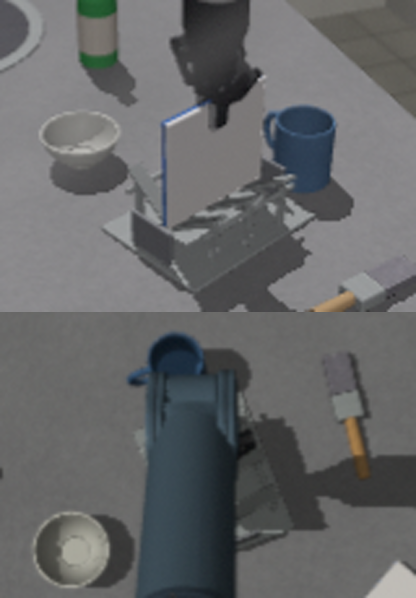

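Picture: the board is held upright over the valley, free of the stand with about 6 N of weight on the wrist. Its blue face is towards the bowl and nothing else has moved. Continuing to 145°, 5 mm above the other wing.

```bash
python3 -m jog '[{"tx":0.009,"ty":-0.001,"tz":0,"wx":0,"wy":0,"wz":0.086,"hand":0},{"tx":0.018,"ty":-0.0005,"tz":0,"wx":0,"wy":0,"wz":0.172,"hand":0},{"tx":0.027,"ty":0.0015,"tz":0,"wx":0,"wy":0,"wz":0.26,"hand":0},{"tx":0.0365,"ty":0.0045,"tz":0,"wx":0,"wy":0,"wz":0.347,"hand":0},{"tx":0.045,"ty":0.008,"tz":0,"wx":0,"wy":0,"wz":0.434,"hand":0},{"tx":0.054,"ty":0.0125,"tz":0,"wx":0,"wy":0,"wz":0.52,"hand":0},{"tx":0.062,"ty":0.018,"tz":0,"wx":0,"wy":0,"wz":0.61,"hand":0},{"tx":0.0695,"ty":0.024,"tz":0,"wx":0,"wy":0,"wz":0.695,"hand":0},{"tx":0.076,"ty":0.031,"tz":0,"wx":0,"wy":0,"wz":0.783,"hand":0},{"tx":0.0825,"ty":0.038,"tz":0,"wx":0,"wy":0,"wz":0.87,"hand":0},{"tx":0.088,"ty":0.046,"tz":0,"wx":0,"wy":0,"wz":0.958,"hand":0},{"tx":0.088,"ty":0.046,"tz":0,"wx":0,"wy":0,"wz":0.958,"hand":0},{"tx":0.088,"ty":0.046,"tz":0,"wx":0,"wy":0,"wz":0.958,"hand":0},{"tx":0.088,"ty":0.046,"tz":0,"wx":0,"wy":0,"wz":0.958,"hand":0}]' 50
python3 - <<'E'
from h import *
stand();s=get_state();print(R.from_quat(s['ee_rot']).inv().apply(s['force']))
e=np.radians(145); u=np.cos(e)*yd+np.sin(e)*Z
print(delta(V+.0034*yd+.0049*Z+.1168*u,target(145,.1)[1]))
a=snap("side","s4")[130:250,260:420]; b=snap("top","t4")[110:220,220:380]
f=lambda i:cv2.resize(i,(640,int(i.shape[0]*4)),interpolation=2)
cv2.imwrite("pics/p4.png",cv2.resize(np.vstack([f(a),f(b)])[:,:,::-1],None,fx=.65,fy=.65,interpolation=3))
E
```

```text
time: 9.02
tcp_pos: [0.5897, -0.0327, 0.104]
ee_rot: [-0.333, 0.625, -0.09, 0.701]
force: [2.1, -5.4, -1.6]
gripper_width: 0.0112
t 9.03 stand [ 0.0004 -0.0895  0.074 ] el 144.61 tilt 0.004 zx 1.0 F [ 0.05 -5.79 -1.61] w 0.0112 q [ 0.37  1.02 -0.05  1.34 -0.64  1.52 -0.6 ]
[ 4.66792106 -3.78454246  0.03263609]
(array([ 0.0033, -0.001 , -0.0004]), array([0.0037, 0.0006, 0.0068]))
```

View pics/p4.png

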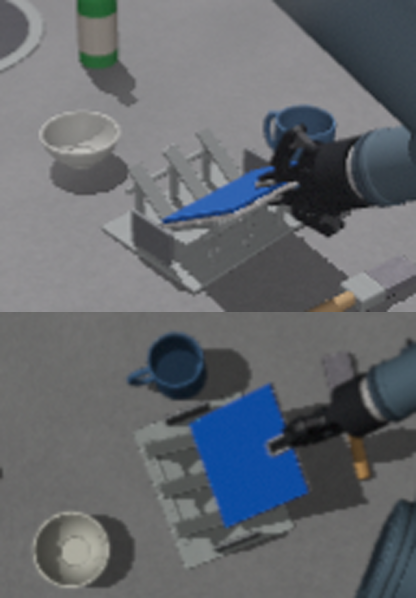

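Picture: the board is blue face up, just above the empty wing. The force shows only its lower edge touching in the valley. I'll lower it onto the wing in small steps.

```bash
python3 -m jog '[{"tx":0.001,"ty":-0.0005,"tz":0,"wx":0.003,"wy":0,"wz":0.003,"hand":0},{"tx":0.0015,"ty":-0.001,"tz":0,"wx":0.004,"wy":0,"wz":0.005,"hand":0},{"tx":0.002,"ty":-0.001,"tz":0,"wx":0.004,"wy":0,"wz":0.007,"hand":0},{"tx":0.0025,"ty":-0.001,"tz":0,"wx":0.004,"wy":0,"wz":0.007,"hand":0},{"tx":0.0025,"ty":-0.001,"tz":0,"wx":0.004,"wy":0,"wz":0.007,"hand":0}]' 50
python3 - <<'E'
from h import *
stand();s=get_state();r=R.from_quat(s['ee_rot']).inv();print(r.apply(s['force']),r.apply(s["wrist_torque"]))
e=np.radians(145); u=np.cos(e)*yd+np.sin(e)*Z
print(delta(V+.0034*yd+.0049*Z+.1168*u,target(145,.1)[1]))
E
```

```text
time: 9.75
tcp_pos: [0.5901, -0.034, 0.1027]
ee_rot: [-0.329, 0.626, -0.088, 0.702]
force: [-0.5, 2.1, -1.2]
gripper_width: 0.0117
t 9.75 stand [ 0.0003 -0.0908  0.0727] el 145.1 tilt 0.001 zx 1.0 F [ 0.23  2.18 -1.23] w 0.0117 q [ 0.37  1.02 -0.06  1.33 -0.64  1.52 -0.6 ]
[-0.23705924  2.48901356  0.22979873] [-0.49857807 -0.07792969 -0.56270691]
(array([ 0.0015, -0.0007, -0.0003]), array([ 0.0007,  0.001 , -0.0017]))
```

```bash
python3 -m jog '[{"tx":0.0002,"ty":0.001,"tz":0,"wx":0,"wy":0,"wz":0,"hand":0},{"tx":0.0003,"ty":0.0015,"tz":0,"wx":0,"wy":0,"wz":0,"hand":0},{"tx":0.0003,"ty":0.0015,"tz":0,"wx":0,"wy":0,"wz":0,"hand":0}]' 50
python3 - <<'E'
from h import *
stand();s=get_state();r=R.from_quat(s['ee_rot']).inv();print(r.apply(s['force']),r.apply(s["wrist_torque"]))
E
```

```text
time: 10.12
tcp_pos: [0.5901, -0.0338, 0.1025]
ee_rot: [-0.329, 0.625, -0.089, 0.702]
force: [-1.1, -4.0, 4.4]
gripper_width: 0.0112
t 10.12 stand [ 0.0004 -0.0907  0.0725] el 145.06 tilt -0.0 zx 1.0 F [-2.39 -3.35  4.39] w 0.0112 q [ 0.37  1.02 -0.06  1.34 -0.64  1.52 -0.59]
[-1.6891078  -5.26136984 -2.39127272] [-0.87117006 -0.16748983 -0.160931  ]
```

The board is seated in the valley and carried by the wing. I'll open slightly, and back out only after checking.

```bash
python3 -m jog '[{"tx":0,"ty":0,"tz":0,"wx":0,"wy":0,"wz":0,"hand":0.16},{"tx":0,"ty":0,"tz":0,"wx":0,"wy":0,"wz":0,"hand":0.2},{"tx":0,"ty":0,"tz":0,"wx":0,"wy":0,"wz":0,"hand":0.3},{"tx":0,"ty":0,"tz":0,"wx":0,"wy":0,"wz":0,"hand":0.4},{"tx":0,"ty":0,"tz":0,"wx":0,"wy":0,"wz":0,"hand":0.45},{"tx":0,"ty":0,"tz":0,"wx":0,"wy":0,"wz":0,"hand":0.45}]' 20
python3 - <<'E'
from h import *
stand()
a=snap("side","s5")[130:250,260:420]; b=snap("top","t5")[110:220,220:380]
f=lambda i:cv2.resize(i,(640,int(i.shape[0]*4)),interpolation=2)
cv2.imwrite("pics/p5.png",cv2.resize(np.vstack([f(a),f(b)])[:,:,::-1],None,fx=.65,fy=.65,interpolation=3))
E
```

```text
time: 10.88
tcp_pos: [0.5901, -0.0337, 0.1025]
ee_rot: [-0.329, 0.625, -0.089, 0.702]
force: [-0.1, -0.0, 1.0]
gripper_width: 0.0383
t 10.88 stand [ 0.0004 -0.0906  0.0725] el 145.07 tilt -0.0 zx 1.0 F [-0.08  0.03  1.01] w 0.0383 q [ 0.37  1.02 -0.06  1.34 -0.64  1.52 -0.59]
```

View pics/p5.png

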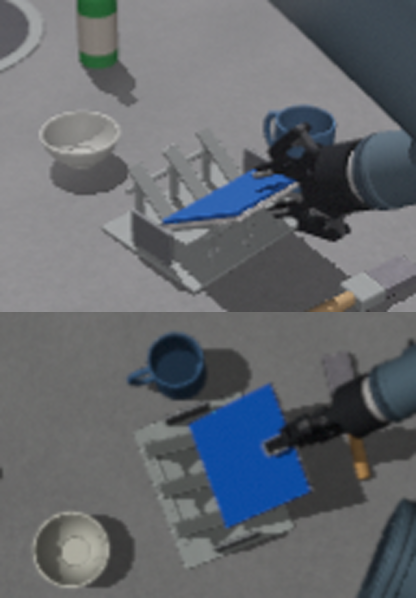

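Picture: the board lies on the wing with its blue face up, and both fingers are clear of it. Backing out along the tool axis, then rising.

```bash
python3 -m jog '[{"tx":0,"ty":-0.015,"tz":0,"wx":0,"wy":0,"wz":0,"hand":0.45},{"tx":0,"ty":-0.035,"tz":0,"wx":0,"wy":0,"wz":0,"hand":0.45},{"tx":0,"ty":-0.06,"tz":0,"wx":0,"wy":0,"wz":0,"hand":0.45},{"tx":0,"ty":-0.085,"tz":0,"wx":0,"wy":0,"wz":0,"hand":0.45},{"tx":-0.03,"ty":-0.11,"tz":0,"wx":0,"wy":0,"wz":0,"hand":0.45},{"tx":-0.07,"ty":-0.14,"tz":0,"wx":0,"wy":0,"wz":0,"hand":0.45},{"tx":-0.1,"ty":-0.16,"tz":0,"wx":0,"wy":0,"wz":0,"hand":0.45},{"tx":-0.1,"ty":-0.16,"tz":0,"wx":0,"wy":0,"wz":0,"hand":0.45},{"tx":-0.1,"ty":-0.16,"tz":0,"wx":0,"wy":0,"wz":0,"hand":0.45}]'
python3 - <<'E'
from h import *
stand()
a=snap("side","s6")[130:250,260:420]; b=snap("top","t6")[110:220,220:380]
# predicted blue-face corners on the -y wing (el 145)
e=np.radians(145); u=np.cos(e)*yd+np.sin(e)*Z; n=np.sin(e)*yd-np.cos(e)*Z
C=[V+.012*n+x*xd+r*u for x,r in((-.08,0),(.08,0),(.08,.15),(-.08,.15))]
print("pred top",proj("top",C).round(1).tolist(),"side",proj("side",C).round(1).tolist())
for nm in("side","top"):
    im=cv2.imread(f"pics/{nm[0]}6.png"); h=cv2.cvtColor(im,cv2.COLOR_BGR2HSV)
    m=cv2.inRange(h,(105,150,90),(125,255,255)); c=max(cv2.findContours(m,0,1)[0],key=cv2.contourArea)
    print(nm,cv2.approxPolyDP(c,3,True)[:,0].tolist())
f=lambda i:cv2.resize(i,(640,int(i.shape[0]*4)),interpolation=2)
cv2.imwrite("pics/p6.png",cv2.resize(np.vstack([f(a),f(b)])[:,:,::-1],None,fx=.65,fy=.65,interpolation=3))
E
```

```text
time: 12.1
tcp_pos: [0.6156, -0.1037, 0.2758]
ee_rot: [-0.329, 0.626, -0.089, 0.702]
force: [-0.9, -0.1, 0.2]
gripper_width: 0.0386
t 12.1 stand [-2.000e-04 -1.650e-01  2.458e-01] el 145.04 tilt -0.0 zx 1.0 F [-0.92  0.19  0.22] w 0.0386 q [ 0.43  0.9  -0.03  1.12 -0.64  1.83 -0.75]
pred top [[307.3, 193.8], [292.9, 153.9], [323.7, 137.7], [339.2, 179.6]] side [[320.3, 215.0], [355.8, 195.8], [385.7, 190.0], [348.6, 210.9]]
side [[386, 190], [357, 195], [323, 215], [351, 212]]
top [[323, 138], [293, 153], [307, 192], [338, 179]]
```

View pics/p6.png

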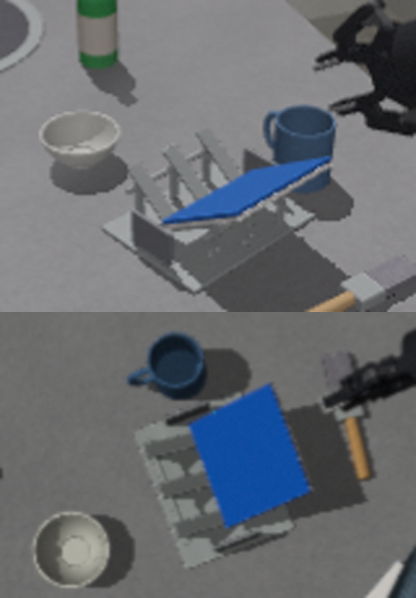

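The board lies as predicted: its corners are within 3 px of the seated, flat pose in both views. The arm is clear and the other objects are unmoved, so I'll hand in.

```bash
python3 -c "
from rig import *
print(sign_off())"
```

```text
the job is handed in; nothing more can be done
None
```

The board is turned over and lies blue face up on the empty (-y) wing. I handed the job in at about 12.2 s of the 45 s allowed.

- **How it was done:** I gripped the board at the middle of its free edge and raised its lower edge about 3 mm. I then swung it 110° about the valley, set it down in small steps until the wing and valley carried it, and opened the jaws. It was held the whole way down, and contact forces while setting it down stayed under about 10 N.
- **Board position:** in the last pictures its blue corners were within about 1 to 2 px (top view) and 3 px (side view) of where a board lying flat and seated in the valley should appear. Each pixel is roughly 2.5 to 4 mm, so this doesn't resolve smaller gaps. The force when I nudged it down the slope also showed its lower edge seated in the valley.
- **Robot:** the arm was clear of everything, with wrist force below about 1 N.
- **Other objects:** the mug, bowl and brush look unmoved in those pictures. The bottle is only partly in view. I did not look at the jar and spoon again, but the arm stayed well away from them.

No check failed or disagreed.

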